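Nest the kitchen funnels in their storage pan

ROBOT

A 6-joint arm with a two-finger parallel gripper is mounted at the origin on the work surface. World frame = base frame: x ahead of the robot, y to its left, z up, the work surface at z = 0. Lengths are in m, angles in rad, forces in N, time in s.
With the tool pointing down it reaches from about 0.325 to 0.9 m from the base axis. Payload 3.5 kg.
Tool frame: the origin (TCP) lies on the mounting face of the last link; the fingertips stand 173 mm ahead of it and the grasp point (between the pads) lies 155 mm ahead of it; z points along the fingers, x is the direction in which the jaws open and shut, and the axes are right-handed (so a half turn about z gives the same grasp; the last joint's range is limited). The gripper opens to 85 mm and grips with 20 to 120 N. Pads are 22 mm wide; open, the fingers measure 114 mm over their backs; the gripper's body (76 mm by 85 mm) begins 54 mm behind the grasp point. The pads swing forward as they close: fully open they stand 13 mm farther back than shut.
Start: joints at [1.071, 0.276, -0.026, 1.268, 0, 1.467], TCP at [0.242, 0.576, 0.405] pointing down, gripper open.
Joint ranges: [-3.12, 3.12], [-0.85, 1.88], [-1.08, 1.24], [-1.95, 2.15], [-1.57, 1.53], [-3.14, 3.14]. Speed limits (rad/s): [2.57, 2.57, 3.14, 3.14, 3.14, 3.14].

INTERFACE

Orientations are given as a rotation vector (axis times angle).
In Python, from plant import env gives the robot as it stands.
- The arm moves only by the shell command python3 -m creep 'ROWS' [FORCE]. ROWS is JSON, a list of rows, each a list of 5 numbers: the closure, from 0 (fully open) to 1 (shut), then the shift along the tool's x, y, z in units of 800 mm (1.0 is 800 mm), then the turn about the tool's z in units of 180 degrees (1.0 is 180 degrees). A call has 1 to 12 rows; each row is the pose to reach, as a shift and turn from the pose commanded when the call began, along the tool's axes at that moment, turning the shorter way round; what a row does not reach only later rows make up. A row lasts 1/10 s, in which the tool goes at most 50 mm and 8.59 degrees, less where a joint would pass 70% of its speed; a pose out of reach is approached as far as the arm can. A call with a number of a shift or a turn outside -1 to 1 is refused whole. A call with a gripper value outside its range is refused whole. The fingers move at their own pace and stop on an object; FORCE is the grip in N (left out, the last holds). Time passes only in rows, so rows that repeat a pose let the fingers close. It gives the time, the measured TCP pose, the force and the opening at its end, in the units of the state.
- env.get_state(): the state, without advancing time (a new reading comes with each control period).
- env.snapshot(name): name is "side" or "top"; returns the picture (480x640x3 uint8, red, green, blue); there is no depth.
- env.get_calibration(name): a dict with "fx", "fy", "cx", "cy" (pixels), "R" (3x3) and "t" (3): a world point X has camera coordinates R X + t. Camera axes: x right, y down, z forward; pixel columns grow to the right and rows downward; lengths in m; the calibration is good to about 2 mm. A picture is of the moment at which its call begins. get_calibration takes no time and is no camera call.
- env.finish_job(): hands the job in, once; it reports no verdict.
The state is a dict: "t": time; "joint_positions": joint angles; "joint_velocities": joint speeds; "effort": joint torques, N m; "ee_pos": TCP position; "eef_rot": TCP orientation; "contact_force": force on the tool from outside, world axes, zero at the start; "ft_torque": the same for the moment, N m; "finger_gap": opening from 0.0 (shut) to 1.0 (fully open).
Only numpy, scipy, OpenCV 4.12 (cv2) and the standard library are available. Lean on these libraries where they do the work, as an engineer would, in place of code of your own. Each camera call takes 0.05 s, during which the arm holds its last target.

TASK

Put the four steel funnels away as one nest in the shallow steel pan: stand the smallest mouth down in the middle of the pan, then lower the next larger one over it, and so on up to the largest, so that each spout stands inside the next and every rim rests on the pan's floor. Leave the bowl and the jar where they stand.

Things in the scene. Friction and masses are not known exactly. Their poses are not given: they have to be found in the camera images.
- funnel_54: The smallest of four loose stainless funnels, 25 g, mouth down, spout straight up. Mouth 54 mm across; cone rises to 24 mm above the rim; then a round spout, open, 14 mm outside diameter at its foot, 10 mm at its tip 52 mm above the rim. Walls 2 mm. Origin: centre of the mouth, at the underside; z up along the spout. Nested, its spout has 2 to 3 mm play all round inside the next larger one.
- funnel_74: The second smallest of four loose stainless funnels, 45 g, mouth down, spout straight up. Mouth 74 mm across; cone rises to 32 mm above the rim; then a round spout, open, 21 mm outside diameter at its foot, 16 mm at its tip 66 mm above the rim. Walls 2 mm. Origin: centre of the mouth, at the underside; z up along the spout. Nested, its spout has 2 to 3 mm play all round inside the next larger one.
- funnel_96: The second largest of four loose stainless funnels, 80 g, mouth down, spout straight up. Mouth 96 mm across; cone rises to 40 mm above the rim; then a round spout, open, 29 mm outside diameter at its foot, 24 mm at its tip 82 mm above the rim. Walls 2 mm. Origin: centre of the mouth, at the underside; z up along the spout. Nested, its spout has 2 to 3 mm play all round inside the next larger one.
- funnel_120: The largest of four loose stainless funnels, 130 g, mouth down, spout straight up. Mouth 120 mm across; cone rises to 49 mm above the rim; then a round spout, open, 38 mm outside diameter at its foot, 32 mm at its tip 99 mm above the rim. Walls 2 mm. Origin: centre of the mouth, at the underside; z up along the spout.
- pan: Shallow rectangular stainless food pan, fixed to the table, empty: 162 x 148 mm outside (178 x 164 mm over its turned-out flange), 20 mm high, flat floor 158 x 144 mm inside, 2 mm thick. Origin at the centre of its underside, at table height; x along the longer side, z up.
- bowl: Bystander: small loose stainless steel bowl, open side up, 116 mm across the rim, 46 mm high. Origin at the centre of its underside. Not part of the job.
- jar: Bystander: loose brown glass jar with a steel cap, 72 mm across, 98 mm high, upright. Origin at the centre of its underside. Not part of the job.
Mind the look-alikes: they are no part of the job. Leave any red look-alike of the funnel_74 alone. Leave any red or yellow look-alike of the funnel_96 alone.

How it is judged:
By the outcome, as a careful person would: the job done as asked, in the order asked, and still so for the second after the job is handed in, with the robot touching nothing.
It also fails if it takes over 123 s, if anything falls off the work surface, if the arm or the gripper's body presses on something with over 40 N, if the wrist force passes 120 N, or if a joint passes its speed limit or range.

## Working session

There is one attempt and no reset: what is moved stays moved. The work goes in short steps, Python scripts to look and compute and a shell command to move; the robot and the scene stay as the last step left them, time stands still between calls to the robot, and variables do not carry over. Pictures are saved under pics/ and viewed, and the job is handed in when it is done.

```bash
mkdir -p pics; ls; python3 - <<'E'
from plant import env
import cv2,json
s=env.get_state();print({k:(v if not hasattr(v,'tolist') else v.tolist()) for k,v in s.items()})
for n in("side","top"):
    im=env.snapshot(n);cv2.imwrite(f'pics/{n}0.png',im[:,:,::-1])
    print(n,env.get_calibration(n))
E
```

```text
pics
{'t': 0.0, 'joint_positions': [1.0705954759857694, 0.27709118329788257, -0.02790106088037562, 1.2679835668855142, -1.3217941818949427e-05, 1.4674122735286674], 'joint_velocities': [-0.0005544444391844151, 0.00045598799718269615, 0.0015232142583932646, 0.000699886177728066, 0.0011596056085452354, 0.0006572913298452154], 'effort': [-0.00040689411434868816, -44.5513129234314, 29.519981145858765, 0.016503522056154907, -9.64824175753165e-05, 6.402355126056136e-06], 'ee_pos': [0.24135892218427163, 0.5760770357703736, 0.40357573330552876], 'eef_rot': [2.6148720294289474, 1.7394250963707392, -0.0030202898676763047], 'contact_force': [0.5515877103236323, 0.3765068148012034, -0.23752615126003482], 'ft_torque': [0.018718475319427032, 0.050318066739132215, 0.010395346139915426], 'finger_gap': 0.9998717605657383}
side {'fx': 559.6576032951807, 'fy': 559.6576032951807, 'cx': 324.9670841778987, 'cy': 233.21623850706925, 'R': array([[ 0.91076357, -0.41287733,  0.00648363],
       [-0.32206945, -0.7201023 , -0.6145925 ],
       [ 0.25842019,  0.55766028, -0.78881812]]), 't': array([-0.52391524,  0.12566563,  1.15030227])}
top {'fx': 463.23965443725257, 'fy': 463.23965443725257, 'cx': 318.4017162047019, 'cy': 233.33123768955957, 'R': array([[ 0.01094579, -0.99993246,  0.0039083 ],
       [-0.99058196, -0.01137675, -0.13644761],
       [ 0.13648285, -0.00237796, -0.99063958]]), 't': array([-0.08507505,  0.52946415,  1.06640365])}
```

View pics/top0.png

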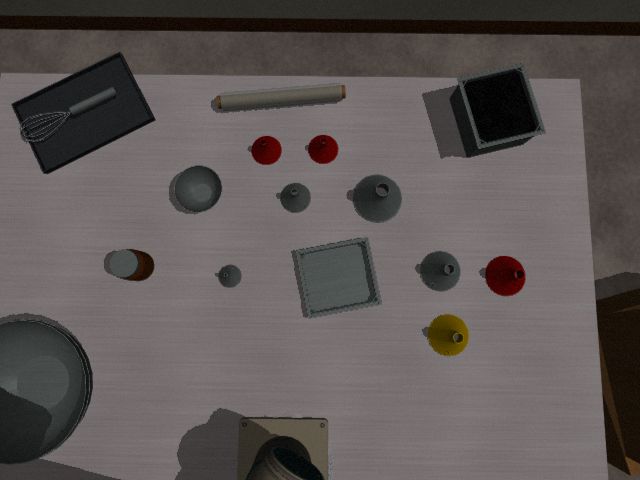

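View pics/side0.png

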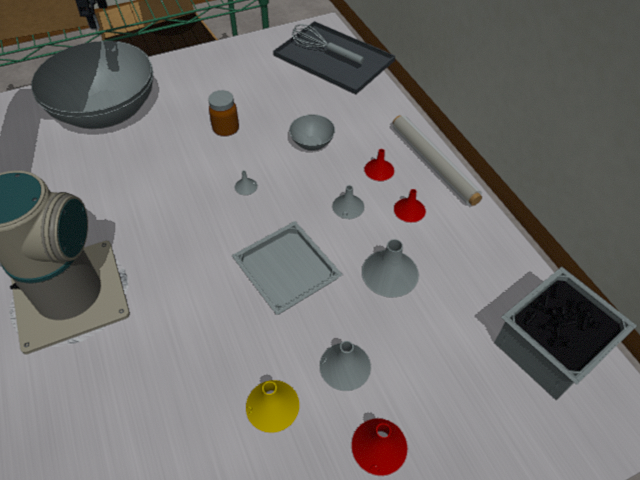

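The top view shows the small funnel at about (229,275), the 74 at (295,197), the 120 at (377,197), the 96 at (440,270) and the pan at (337,278). The bowl is at (197,190), the jar at (130,265), and the red and yellow ones are look-alikes. Next I measure these.

```bash
cat > h.py <<'E'
import numpy as np,cv2
from plant import env
C={n:env.get_calibration(n) for n in("side","top")}
def ray(n,u,v):
    c=C[n];R=np.array(c['R']);t=np.array(c['t'])
    return -R.T@t, R.T@np.array([(u-c['cx'])/c['fx'],(v-c['cy'])/c['fy'],1.])
def onz(n,u,v,z):
    o,d=ray(n,u,v);return o+d*(z-o[2])/d[2]
def proj(n,X):
    c=C[n];p=np.array(c['R'])@np.array(X)+c['t'];return c['fx']*p[0]/p[2]+c['cx'],c['fy']*p[1]/p[2]+c['cy']
def tri(a,b):
    (o1,d1),(o2,d2)=ray('side',*a),ray('top',*b)
    s=np.linalg.lstsq(np.c_[d1,-d2],o2-o1,rcond=None)[0]
    p,q=o1+s[0]*d1,o2+s[1]*d2
    return (p+q)/2,np.linalg.norm(p-q)
def tcp2g(s): return None
E
python3 - <<'E'
from h import *
for n in C: print(n,ray(n,0,0)[0])
for n in ("side","top"):
    im=cv2.imread(f'pics/{n}0.png').astype(int)
    b,g,r=im[...,0],im[...,1],im[...,2]
    m=((g-r)>3).astype(np.uint8)*255
    cv2.imwrite(f'pics/mask_{n}.png',m)
    cs,_=cv2.findContours(m,cv2.RETR_EXTERNAL,cv2.CHAIN_APPROX_NONE)
    for c in cs:
        if 150<cv2.contourArea(c)<12000:
            (x,y),rr=cv2.minEnclosingCircle(c); print(n,round(x,1),round(y,1),round(rr,1),cv2.contourArea(c),onz(n,x,y,0)[:2].round(3))
im=cv2.imread('pics/top0.png')[130:360,190:500]
cv2.imwrite('pics/ct.png',cv2.resize(cv2.convertScaleAbs(im,alpha=1.3),None,fx=2.55,fy=2.55,interpolation=2))
im=cv2.imread('pics/side0.png')[150:410,220:450]
cv2.imwrite('pics/cs.png',cv2.resize(cv2.convertScaleAbs(im,alpha=1.3),None,fx=2.3,fy=2.3,interpolation=2))
E
```

```text
side [ 0.22037465 -0.7672985   0.9880093 ]
top [ 0.37986304 -0.07650986  1.12899828]
side 344.7 365.8 25.6 1870.5 [ 0.447 -0.373]
side 565.5 333.5 71.1 9898.0 [ 0.873 -0.49 ]
side 37.0 262.0 37.1 331.0 [-0.052  0.112]
side 390.7 268.3 29.7 2186.5 [ 0.633 -0.213]
side 286.5 265.0 55.4 5341.0 [ 0.433 -0.114]
side 71.5 227.5 29.6 1331.0 [0.031 0.179]
side 348.1 202.1 17.1 624.5 [ 0.632 -0.007]
side 15.5 198.8 28.7 1590.0 [-0.075  0.32 ]
side 245.0 182.4 12.5 297.0 [0.433 0.151]
side 311.5 130.0 22.6 1156.0 [0.653 0.257]
side 220.4 99.5 12.5 366.5 [0.474 0.472]
side 334.0 53.5 60.1 3973.5 [0.849 0.54 ]
side 134.0 33.0 138.0 10915.5 [0.329 0.887]
top 297.5 464.0 27.9 713.5 [-0.001 -0.037]
top 34.0 382.1 59.1 4834.0 [0.175 0.585]
top 123.6 262.9 14.5 521.5 [0.457 0.394]
top 337.6 277.0 48.9 4606.5 [ 0.429 -0.127]
top 377.4 198.1 23.6 336.5 [ 0.626 -0.225]
top 195.7 190.2 22.3 713.5 [0.64  0.227]
top 496.0 125.5 31.2 179.0 [ 0.818 -0.528]
top 92.0 101.0 26.4 196.5 [0.87  0.503]
```

View pics/ct.png

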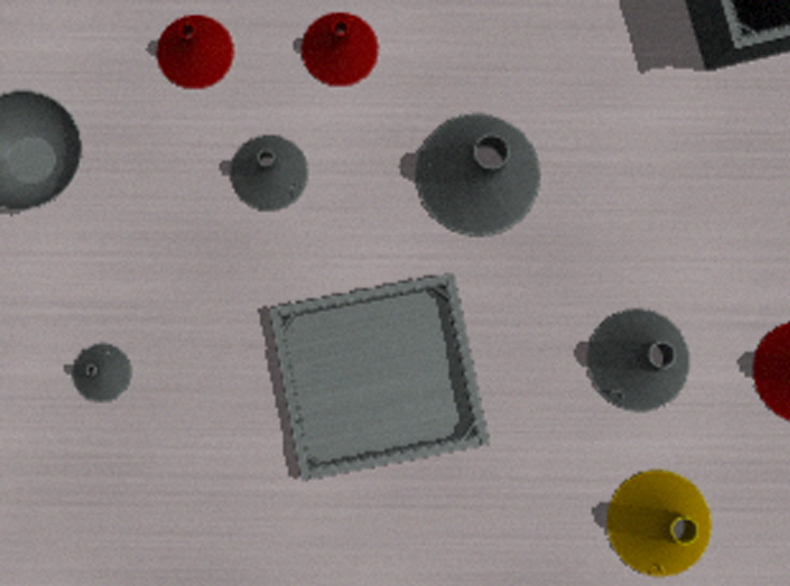

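View pics/mask_top.png

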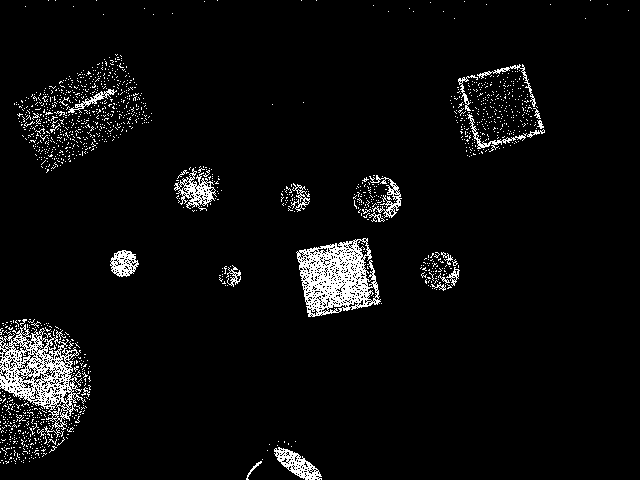

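View pics/cs.png

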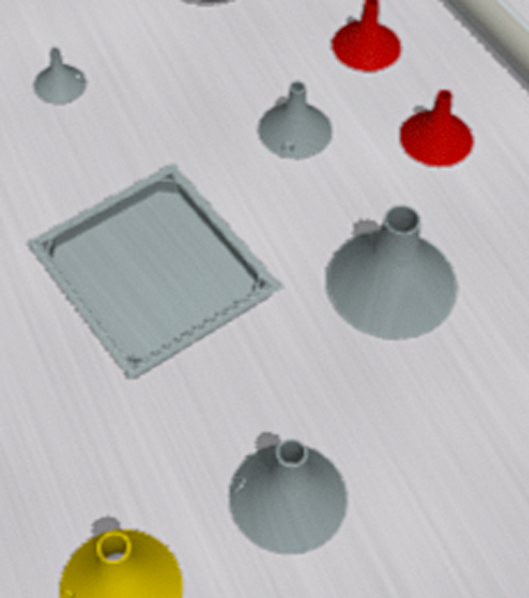

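```bash
cat > meas.py <<'E'
from h import *
from scipy.optimize import least_squares
def circ(n,im,seed,R):
    f=cv2.GaussianBlur(im.astype(np.float32),(5,5),0)
    m=((f[...,1]-f[...,0])>-2).astype(np.uint8)  # rgb
    k,l=cv2.connectedComponents(m)
    a=(l==l[int(seed[1]),int(seed[0])]).astype(np.uint8)
    c=max(cv2.findContours(a,0,1)[0],key=cv2.contourArea)[:,0]
    P=np.array([onz(n,u,v,0)[:2] for u,v in cv2.convexHull(c)[:,0]])
    q=least_squares(lambda q:np.hypot(*(P-q[:2]).T)-q[2],[*P.mean(0),R],loss='soft_l1',f_scale=.001).x
    return q
E
python3 - <<'E'
from meas import *
T={54:((244.3,171.7),(225.7,275.1),(232,280),.052),74:((349.6,188.7),(294.3,191.6),(297,204),.066),96:((347,346.5),(449.2,268.8),(435,275),.082),120:((395.2,245.7),(382.5,190),(372,205),.099)}
im=cv2.imread('pics/top0.png')[:,:,::-1]
ims=cv2.imread('pics/side0.png')[:,:,::-1]
f=cv2.GaussianBlur(im.astype(np.float32),(5,5),0)
print('table g-r',(f[230,200:280:20,1]-f[230,200:280:20,0]))
for k,(a,b,s,h) in T.items():
    p,e=tri(a,b)
    print(k,'tip',p.round(4),'err',e.round(4),'topz',onz('top',*b,h)[:2].round(4),'sidez',onz('side',*a,h)[:2].round(4),'rim',circ('top',im,s,k/2e3).round(4))
# pan
m=((f[...,1]-f[...,0])>-2).astype(np.uint8)
k,l=cv2.connectedComponents(m);a=(l==l[277,337]).astype(np.uint8)
c=max(cv2.findContours(a,0,1)[0],key=cv2.contourArea)
r=cv2.minAreaRect(c);bx=cv2.boxPoints(r)
P=np.array([onz('top',*q,.02)[:2] for q in bx]);print(P.round(4),'c',P.mean(0),np.linalg.norm(P-np.roll(P,-1,0),axis=1))
fs=cv2.GaussianBlur(ims.astype(np.float32),(5,5),0)
for n,F,sd in(('side',fs,(286,265)),):
    m=((F[...,1]-F[...,0])>3).astype(np.uint8);k,l=cv2.connectedComponents(m);a=(l==l[sd[1],sd[0]]).astype(np.uint8)
    c=max(cv2.findContours(a,0,1)[0],key=cv2.contourArea)
    ap=cv2.approxPolyDP(c,8,True)[:,0];Q=np.array([onz(n,*q,.02)[:2] for q in ap]);print(ap.tolist(),Q.round(4).tolist(),Q.mean(0))
E
```

```text
table g-r [-6.671875  -8.019531  -6.9882812 -6.4921875]
54 tip [0.4294 0.1339 0.0536] err 0.0027 topz [0.4281 0.1345] sidez [0.431  0.1352] rim [0.4291 0.1354 0.0277]
74 tip [ 0.6252 -0.0214  0.0635] err 0.0005 topz [ 0.6244 -0.0215] sidez [ 0.6244 -0.0234] rim [ 0.6251 -0.02    0.0375]
96 tip [ 0.4469 -0.3752  0.0835] err 0.0009 topz [ 0.4466 -0.3755] sidez [ 0.4477 -0.3747] rim [ 0.4471 -0.376   0.0489]
120 tip [ 0.6242 -0.2241  0.0991] err 0.0027 topz [ 0.6229 -0.2237] sidez [ 0.6257 -0.2242] rim [ 0.626  -0.2235  0.0611]
[[ 0.4916 -0.0206]
 [ 0.528  -0.2006]
 [ 0.365  -0.2307]
 [ 0.33   -0.0542]] c [ 0.42866348 -0.12651829] [0.18359209 0.16580616 0.17995852 0.16499858]
[[295, 221], [232, 255], [277, 314], [341, 275]] [[0.4908, -0.0242], [0.3329, -0.0557], [0.368, -0.2281], [0.5225, -0.1965]] [ 0.4285278  -0.12614774]
```

```bash
cat > go.py <<'E'
import sys
from h import *
from scipy.spatial.transform import Rotation as Ro
s=env.get_state();R=Ro.from_rotvec(s['eef_rot']).as_matrix();p=np.array(s['ee_pos'])
g=p+R[:,2]*.155
print('t',round(s['t'],2),'grasp',g.round(4),'F',np.round(s['contact_force'],1),'gap',round(s['finger_gap'],3),'xaxis',R[:,0].round(3),'z',R[:,2].round(4),'q',np.round(s['joint_positions'],2))
for a in sys.argv[1:]:
    t=np.array(eval(a)); print(a,(R.T@(t-g)/.8).round(4))
E
python3 go.py '(.429,.135,.14)' '(.429,.135,.044)'
```

```text
t 0.1 grasp [0.2412 0.5759 0.2487] F [-0.1  0.2 -0.4] gap 1.004 xaxis [ 0.386  0.922 -0.002] z [-9.0e-04 -1.7e-03 -1.0e+00] q [ 1.07  0.28 -0.03  1.27 -0.    1.47]
(.429,.135,.14) [-0.4173  0.4295  0.1366]
(.429,.135,.044) [-0.417   0.4295  0.2566]
```

```bash
python3 -m creep '[[0.2,-0.417,0.4295,0.05],[0.2,-0.417,0.4295,0.05]]' 2>&1 | tail -5; echo; python3 -m creep '[[0.2,0,0,0,0]]' 25
```

```text
validation failed for argument at $[0]...

t: 0.2
ee_pos: [0.2414, 0.5762, 0.404]
eef_rot: [2.615, 1.74, -0.002]
contact_force: [-0.0, -0.3, -0.2]
finger_gap: 0.86
```

```bash
python3 -m creep '[[0.3,-0.417,0.4295,0.08,0],[0.3,-0.417,0.4295,0.08,0],[0.3,-0.417,0.4295,0.1,0],[0.3,-0.417,0.4295,0.1,0],[0.3,-0.417,0.4295,0.13,0],[0.3,-0.417,0.4295,0.13,0],[0.3,-0.417,0.4295,0.13,0],[0.3,-0.417,0.4295,0.13,0],[0.3,-0.417,0.4295,0.13,0],[0.3,-0.417,0.4295,0.13,0],[0.3,-0.417,0.4295,0.13,0],[0.3,-0.417,0.4295,0.13,0]]' 25; python3 -m creep '[[0.3,0,0,0,0],[0.3,0,0,0,0],[0.3,0,0,0,0]]' 25;python3 go.py '(.429,.135,.14)' '(.429,.135,.044)'
```

```text
t: 1.4
ee_pos: [0.4296, 0.1351, 0.3004]
eef_rot: [-2.617, -1.736, 0.001]
contact_force: [-0.5, 0.8, 0.6]
finger_gap: 0.7
t: 1.7
ee_pos: [0.4293, 0.137, 0.301]
eef_rot: [2.614, 1.743, 0.001]
contact_force: [-1.0, 0.3, 0.4]
finger_gap: 0.698
t 1.7 grasp [0.4294 0.137  0.146 ] F [-1.   0.3  0.4] gap 0.698 xaxis [0.384 0.923 0.   ] z [ 6.e-04  2.e-04 -1.e+00] q [ 0.17  0.05 -0.53  0.99  0.    0.56]
(.429,.135,.14) [-0.0025  0.0006  0.0075]
(.429,.135,.044) [-0.0026  0.0005  0.1275]
```

```bash
python3 -m creep '[[0.4,0,0,0.05,0],[0.5,-0.001,0,0.09,0],[0.5,-0.001,0,0.128,0],[0.5,-0.001,0,0.128,0],[0.5,-0.001,0,0.128,0],[0.5,-0.001,0,0.128,0]]' 25;python3 go.py;python3 - <<'E'
from h import *
for n in("side","top"):
    im=env.snapshot(n);cv2.imwrite(f'pics/{n}1.png',im[:,:,::-1])
c=lambda n,x,y:cv2.resize(cv2.imread(f'pics/{n}1.png')[y:y+120,x:x+130],None,fx=3,fy=3)
cv2.imwrite('pics/c1.png',np.hstack([c('side',180,110),c('top',165,215)]))
E
```

```text
t: 2.3
ee_pos: [0.4303, 0.1358, 0.1999]
eef_rot: [2.614, 1.74, 0.004]
contact_force: [0.3, 0.0, 0.3]
finger_gap: 0.501
t 2.3 grasp [0.4308 0.1358 0.0449] F [0.3 0.  0.3] gap 0.501 xaxis [0.386 0.923 0.002] z [ 3.1e-03  5.0e-04 -1.0e+00] q [ 0.16  0.19 -0.63  0.75  0.    0.56]
```

View pics/c1.png

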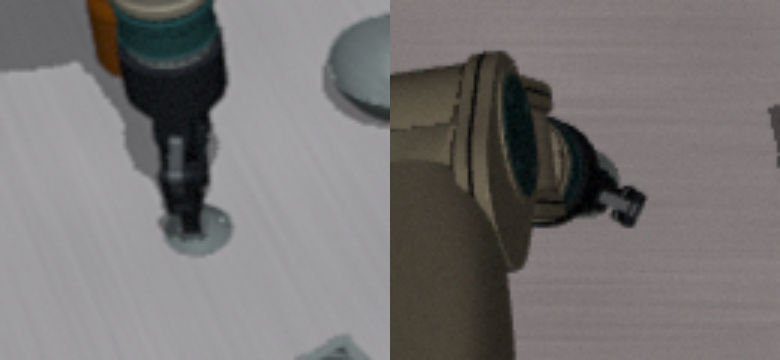

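The side crop shows the fingers over the small funnel's spout, at about (244,185) in the full picture. I close on it now.

```bash
python3 -m creep '[[1,0,0,0,0],[1,0,0,0,0],[1,0,0,0,0],[1,0,0,0,0],[1,0,0,0,0],[1,0,0,0,0],[1,0,0,0,0]]' 25;python3 go.py; python3 -m creep '[[1,0,0,-0.04,0],[1,0,0,-0.1,0],[1,0,0,-0.125,0],[1,0,0,-0.125,0],[1,0,0,-0.125,0]]' 25;  python3 go.py '(.4286,-.1263,.146)'
```

```text
t: 3.1
ee_pos: [0.4297, 0.1353, 0.199]
eef_rot: [2.615, 1.74, 0.002]
contact_force: [-0.0, -0.8, 6.1]
finger_gap: 0.136
t 3.1 grasp [0.4299 0.1353 0.044 ] F [-0.  -0.8  6.1] gap 0.136 xaxis [0.387 0.922 0.001] z [ 1.2e-03  1.0e-04 -1.0e+00] q [ 0.16  0.19 -0.64  0.75 -0.    0.56]
t: 3.6
ee_pos: [0.429, 0.1352, 0.298]
eef_rot: [2.616, 1.74, -0.0]
contact_force: [-0.8, -0.3, -1.0]
finger_gap: 0.138
t 3.6 grasp [0.429  0.1352 0.143 ] F [-0.8 -0.3 -1. ] gap 0.138 xaxis [ 0.386  0.922 -0.   ] z [ 0. -0. -1.] q [ 0.16  0.05 -0.53  0.98 -0.    0.56]
(.4286,-.1263,.146) [-0.3016  0.1259 -0.0037]
```

```bash
python3 -m creep '[[1,-0.3016,0.126,0,0],[1,-0.3016,0.126,0,0],[1,-0.3016,0.126,0,0],[1,-0.3016,0.126,0,0],[1,-0.3016,0.126,0,0],[1,-0.3016,0.126,0,0],[1,-0.3016,0.126,0,0],[1,-0.3016,0.126,0,0],[1,-0.3016,0.126,0,0],[1,-0.3016,0.126,0,0]]' 25;python3 - <<'E'
from h import *
for n in("side","top"):
    im=env.snapshot(n);cv2.imwrite(f'pics/{n}2.png',im[:,:,::-1])
c=lambda n,x,y:cv2.resize(cv2.imread(f'pics/{n}2.png')[y:y+130,x:x+130],None,fx=3,fy=3)
cv2.imwrite('pics/c2.png',np.hstack([c('side',220,160),c('top',270,190)]))
E
python3 go.py '(.4286,-.1263,.048)'
```

```text
t: 4.6
ee_pos: [0.4287, -0.1247, 0.2979]
eef_rot: [-2.613, -1.743, 0.001]
contact_force: [-0.9, -0.5, -0.2]
finger_gap: 0.139
t 4.7 grasp [ 0.4289 -0.1251  0.1432] F [ 1.3  0.6 -0. ] gap 0.14 xaxis [0.384 0.923 0.   ] z [-2.e-04  2.e-04 -1.e+00] q [-0.43  0.05 -0.54  0.98  0.   -0.03]
(.4286,-.1263,.048) [-0.0016  0.0003  0.119 ]
```

View pics/c2.png

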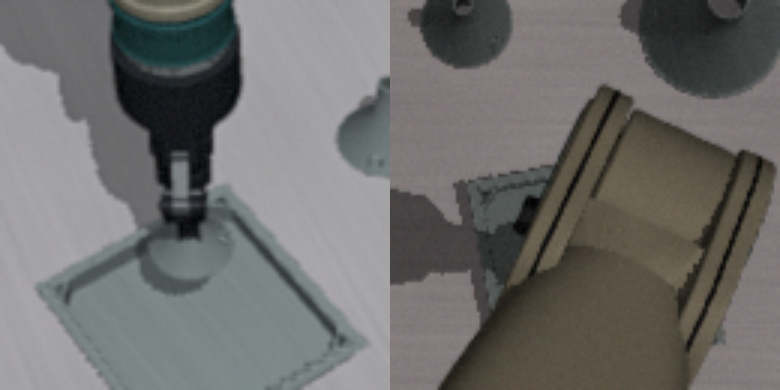

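The side crop shows the funnel upright in the fingers above the pan. I lower it.

```bash
python3 -m creep '[[1,-0.001,0,0.05,0],[1,-0.0015,0,0.09,0],[1,-0.0015,0,0.11,0],[1,-0.0015,0,0.116,0],[1,-0.0015,0,0.119,0],[1,-0.0015,0,0.121,0],[1,-0.0015,0,0.122,0],[1,-0.0015,0,0.122,0]]' 25; python3 go.py
```

```text
t: 5.5
ee_pos: [0.429, -0.1276, 0.2015]
eef_rot: [2.614, 1.739, 0.002]
contact_force: [0.2, -0.4, -0.0]
finger_gap: 0.137
t 5.5 grasp [ 0.4293 -0.1277  0.0465] F [ 0.2 -0.4 -0. ] gap 0.137 xaxis [ 0.386  0.922 -0.   ] z [ 1.7e-03 -8.0e-04 -1.0e+00] q [-0.43  0.18 -0.64  0.75 -0.   -0.04]
```

```bash
python3 -m creep '[[1,0,0,0.0015,0],[1,0,0,0.003,0],[1,0,0,0.003,0]]' 25; python3 go.py
```

```text
t: 5.8
ee_pos: [0.4294, -0.1278, 0.2006]
eef_rot: [2.614, 1.739, 0.002]
contact_force: [-3.6, 1.6, 16.5]
finger_gap: 0.137
t 5.8 grasp [ 0.4297 -0.1279  0.0456] F [-3.6  1.6 16.5] gap 0.137 xaxis [ 0.386  0.922 -0.   ] z [ 2.e-03 -9.e-04 -1.e+00] q [-0.43  0.18 -0.64  0.75  0.   -0.04]
```

Contact at 16.5 N, so it stands on the floor. I ease up a little, release and lift.

```bash
python3 -m creep '[[1,0,0,-0.0015,0],[0.8,0,0,-0.0015,0],[0.6,0,0,-0.0015,0],[0.6,0,0,-0.0015,0],[0.6,0,0,-0.0015,0]]' 25; python3 -m creep '[[0.6,0,0,-0.04,0],[0.6,0,0,-0.1,0],[0.6,0,0,-0.14,0],[0.5,0,0,-0.14,0]]'; python3 go.py '(.6248,-.021,.16)' '(.6248,-.021,.056)'
```

```text
t: 6.3
ee_pos: [0.4283, -0.1273, 0.1993]
eef_rot: [-2.615, -1.74, 0.0]
contact_force: [0.1, -0.3, 0.9]
finger_gap: 0.401
t: 6.7
ee_pos: [0.4308, -0.1284, 0.3163]
eef_rot: [2.608, 1.735, 0.008]
contact_force: [1.2, -0.2, 0.5]
finger_gap: 0.5
t 6.7 grasp [ 0.4323 -0.1291  0.1614] F [ 1.2 -0.2  0.5] gap 0.5 xaxis [ 0.386  0.922 -0.   ] z [ 0.0093 -0.0043 -0.9999] q [-0.43  0.03 -0.52  1.02  0.   -0.04]
(.6248,-.021,.16) [0.2176 0.1697 0.0033]
(.6248,-.021,.056) [0.2177 0.1684 0.1333]
```

```bash
python3 -m creep '[[0.4,0.2176,0.17,0,0],[0.4,0.2176,0.17,0,0],[0.4,0.2176,0.17,0,0],[0.4,0.2176,0.17,0,0],[0.4,0.2176,0.17,0,0],[0.4,0.2176,0.17,0,0],[0.4,0.2176,0.17,0,0],[0.4,0.2176,0.17,0,0],[0.4,0.2176,0.17,0,0]]' 25;python3 - <<'E'
from h import *
for n in("side","top"):
    im=env.snapshot(n);cv2.imwrite(f'pics/{n}3.png',im[:,:,::-1])
c=lambda n,x,y:cv2.resize(cv2.imread(f'pics/{n}3.png')[y:y+130,x:x+130],None,fx=3,fy=3)
cv2.imwrite('pics/c3.png',np.hstack([c('side',220,200),c('top',270,210)]))
E
python3 go.py '(.6248,-.021,.057)'
```

```text
t: 7.6
ee_pos: [0.62, -0.02, 0.3112]
eef_rot: [-2.616, -1.738, 0.002]
contact_force: [-0.6, 0.4, 0.1]
finger_gap: 0.602
t 7.7 grasp [ 0.6203 -0.02    0.1566] F [0.3 0.2 0.8] gap 0.598 xaxis [ 0.387  0.922 -0.   ] z [-4.e-04 -0.e+00 -1.e+00] q [-0.14  0.33 -0.16  1.08 -0.    0.26]
(.6248,-.021,.057) [0.0011 0.0058 0.1245]
```

View pics/c3.png

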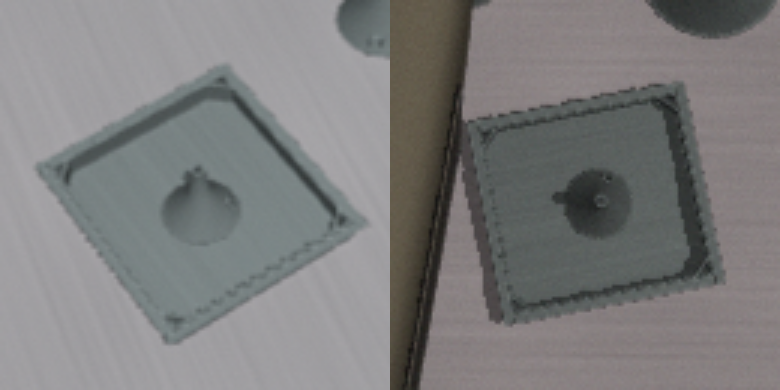

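The small funnel stands upright mid-pan. Its tip is at side (285.7,257.3) and top (340.7,277). I measure it and go down on the 74.

```bash
python3 - <<'E'
from h import *
print(tri((285.7,257.3),(340.7,277)),onz('top',340.7,277,.054),onz('side',285.7,257.3,.054))
E
python3 -m creep '[[0.4,0.001,0.0055,0.05,0],[0.4,0.001,0.0055,0.09,0],[0.4,0.001,0.0055,0.11,0],[0.5,0.001,0.0055,0.124,0],[0.5,0.001,0.0055,0.124,0],[0.5,0.001,0.0055,0.124,0]]' 25;python3 go.py '(.6248,-.021,.057)'
```

```text
(array([ 0.42677639, -0.13177495,  0.05507876]), np.float64(0.0004394005254075398)) [ 0.42660961 -0.13177801  0.054     ] [ 0.42723113 -0.1310838   0.054     ]
t: 8.3
ee_pos: [0.6259, -0.0206, 0.2132]
eef_rot: [2.615, 1.739, 0.001]
contact_force: [-0.7, 1.3, 0.4]
finger_gap: 0.5
t 8.3 grasp [ 0.6261 -0.0206  0.0582] F [-0.7  1.3  0.4] gap 0.5 xaxis [0.387 0.922 0.   ] z [ 1.2e-03 -2.0e-04 -1.0e+00] q [-0.14  0.43 -0.24  0.9  -0.    0.26]
(.6248,-.021,.057) [-0.0011 -0.0013  0.0014]
```

```bash
python3 - <<'E'
from h import *
for n,x,y in(('side',265,235),('top',320,255)):
    im=cv2.imread(f'pics/{n}3.png')[y:y+50,x:x+50]
    cv2.imwrite(f'pics/z_{n}.png',cv2.convertScaleAbs(cv2.resize(im,None,fx=8,fy=8,interpolation=cv2.INTER_CUBIC),alpha=1.6))
cv2.imwrite('pics/z3.png',np.hstack([cv2.imread('pics/z_side.png'),cv2.imread('pics/z_top.png')]))
E
```

```text
(no output)
```

View pics/z3.png

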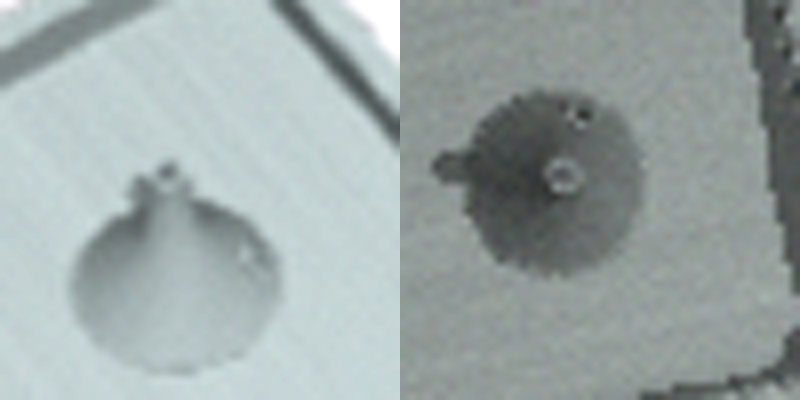

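```bash
python3 - <<'E'
from h import *
print('rim',onz('top',339.25,277.7,.002), 'tip',tri((286,256.9),(340.4,277)))
print('held pred u',proj('side',(.4289,-.1251,.099)))
im=cv2.imread('pics/side2.png')[210:270,255:310]
cv2.imwrite('pics/z4.png',cv2.convertScaleAbs(cv2.resize(im,None,fx=8,fy=8,interpolation=cv2.INTER_CUBIC),alpha=1.6))
E
```

```text
rim [ 0.42714067 -0.13094315  0.002     ] tip (array([ 0.42720304, -0.13117868,  0.05533755]), np.float64(0.0013560737815177192))
held pred u (np.float64(284.24966895927594), np.float64(241.64676958831248))
```

View pics/z4.png

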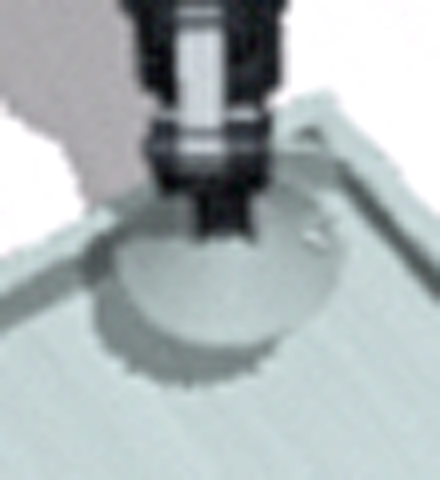

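```bash
python3 -m creep '[[1,0,0,0,0],[1,0,0,0,0],[1,0,0,0,0],[1,0,0,0,0],[1,0,0,0,0],[1,0,0,0,0],[1,0,0,0,0]]' 25;python3 go.py; python3 -m creep '[[1,0,0,-0.04,0],[1,0,0,-0.1,0],[1,0,0,-0.14,0],[1,0,0,-0.14,0],[1,0,0,-0.14,0],[1,0,0,-0.14,0]]' 25;  python3 go.py '(.429,-.1275,.16)'
```

```text
t: 9.0
ee_pos: [0.6264, -0.0205, 0.2138]
eef_rot: [2.614, 1.739, 0.003]
contact_force: [-0.2, 0.3, 6.8]
finger_gap: 0.217
t 9.0 grasp [ 0.6269 -0.0205  0.0588] F [-0.2  0.3  6.8] gap 0.217 xaxis [0.386 0.922 0.001] z [ 2.8e-03 -5.0e-04 -1.0e+00] q [-0.14  0.43 -0.24  0.9  -0.    0.26]
t: 9.6
ee_pos: [0.6246, -0.0202, 0.3223]
eef_rot: [-2.614, -1.739, 0.004]
contact_force: [-0.0, 0.6, -0.8]
finger_gap: 0.217
t 9.6 grasp [ 0.624  -0.0201  0.1673] F [-0.   0.6 -0.8] gap 0.217 xaxis [ 0.386  0.922 -0.001] z [-3.7e-03  5.0e-04 -1.0e+00] q [-0.14  0.33 -0.13  1.11 -0.    0.26]
(.429,-.1275,.16) [-0.218  -0.1729  0.01  ]
```

```bash
python3 -m creep '[[1,-0.218,-0.172,0,0],[1,-0.218,-0.172,0,0],[1,-0.218,-0.172,0,0],[1,-0.218,-0.172,0,0],[1,-0.218,-0.172,0,0],[1,-0.218,-0.172,0,0],[1,-0.218,-0.172,0,0],[1,-0.218,-0.172,0,0],[1,-0.218,-0.172,0,0],[1,-0.218,-0.172,0,0]]' 25;cat > look.py <<'E'
import sys
from h import *
n,x,y,w,h,f,name=sys.argv[1],*map(int,sys.argv[2:7]),sys.argv[7]
im=env.snapshot(n)[:,:,::-1];cv2.imwrite(f'pics/full_{name}.png',im)
cv2.imwrite(f'pics/{name}.png',cv2.convertScaleAbs(cv2.resize(im[y:y+h,x:x+w],None,fx=f,fy=f,interpolation=cv2.INTER_CUBIC),alpha=1.5))
E
python3 look.py side 235 195 100 75 8 s5; python3 go.py '(.429,-.1275,.061)'
```

```text
t: 10.6
ee_pos: [0.432, -0.1277, 0.3241]
eef_rot: [-2.614, -1.742, 0.0]
contact_force: [0.0, 0.3, -0.6]
finger_gap: 0.212
t 10.65 grasp [ 0.4319 -0.1277  0.1692] F [-0.5 -0.  -0.9] gap 0.217 xaxis [0.385 0.923 0.   ] z [-1.e-04  1.e-04 -1.e+00] q [-0.43  0.03 -0.5   1.05  0.   -0.04]
(.429,-.1275,.061) [-0.0012 -0.0034  0.1353]
```

View pics/s5.png

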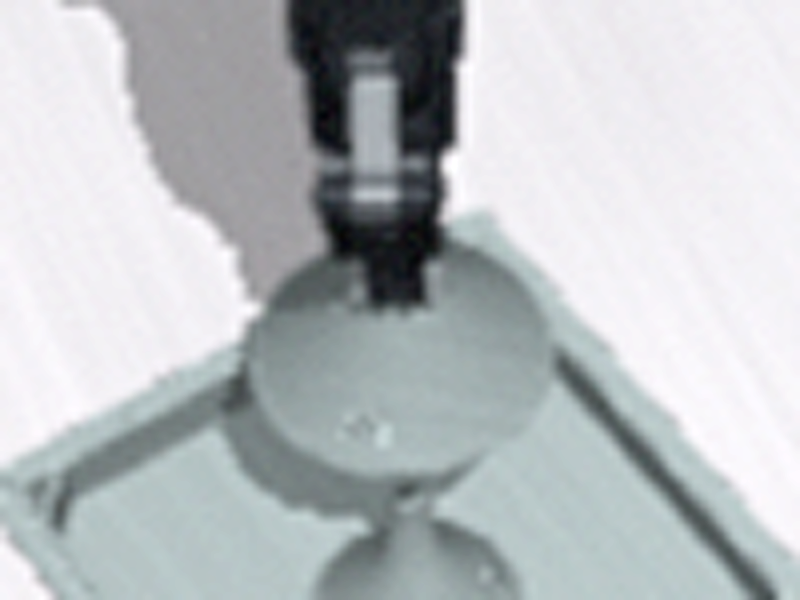

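```bash
cat > rim.py <<'E'
from h import *
from scipy.optimize import least_squares
def rim(n,pts,x,y,f,z,r):
    P=np.array([onz(n,x+(a+.5)/f-.5,y+(b+.5)/f-.5,z)[:2] for a,b in pts])
    s=least_squares(lambda q:np.hypot(*(P-q).T)-r,P.mean(0)); return s.x.round(4),(s.fun*1e3).round(1)
E
python3 - <<'E'
from rim import *
print(rim('side',[(248,355),(553,350),(400,486),(262,410),(540,405)],235,195,8,.1105,.037))
# reference: 54 held pic: side2, crop 255,210
print(rim('side',[(113,250),(343,250),(228,347),(135,300),(325,300)],255,210,8,.0992,.027))
# 54 placed
print(rim('side',[(70,283),(282,285),(178,375),(92,335),(258,340)],265,235,8,.002,.027), rim('top',[(63,180),(245,180),(155,90),(155,273)],320,255,8,.002,.027))
E
```

```text
(array([ 0.4287, -0.1297]), array([ 0.9,  0.5,  0.4, -0.6, -0.2]))
(array([ 0.427 , -0.1247]), array([ 2.2,  1.2,  0.4, -0.7,  0.4]))
(array([ 0.4278, -0.1287]), array([ 1.6,  0.8,  0.3, -0.6,  0.3])) (array([ 0.4283, -0.1299]), array([0.6, 0.6, 0.6, 0.6]))
```

```bash
python3 -m creep '[[1,-0.0007,-0.0017,0.04,0],[1,-0.0007,-0.0017,0.0575,0],[1,-0.0007,-0.0017,0.0575,0],[1,-0.0007,-0.0017,0.0575,0],[1,-0.0007,-0.0017,0.0575,0]]' 25
python3 look.py side 235 210 100 75 8 s6; python3 go.py '(.429,-.1275,.061)'
```

```text
t: 11.15
ee_pos: [0.4306, -0.1282, 0.2794]
eef_rot: [2.614, 1.739, 0.002]
contact_force: [0.2, 0.1, -0.4]
finger_gap: 0.215
t 11.2 grasp [ 0.4309 -0.1284  0.1245] F [ 0.2 -0.2  0. ] gap 0.212 xaxis [ 0.386  0.922 -0.   ] z [ 0.0022 -0.001  -1.    ] q [-0.43  0.07 -0.56  0.94  0.   -0.04]
(.429,-.1275,.061) [ 0.0002 -0.0029  0.0794]
```

View pics/s6.png

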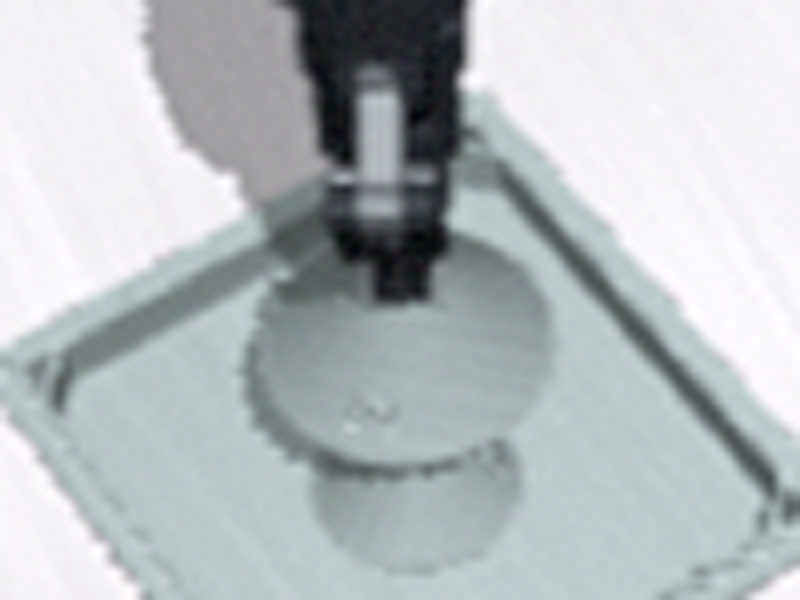

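```bash
python3 - <<'E'
from rim import *
print(rim('side',[(255,345),(555,340),(405,468),(290,415),(530,395)],235,210,8,.066,.037))
print(rim('side',[(310,490),(523,490),(416,575),(330,535),(500,540)],235,210,8,.002,.027))
for z in(.002,.066):
  for p in ((.4278,-.13),(.4278,-.128)): 
    u,v=proj('side',(*p,z));print(z,p,(u-235)*8,(v-210)*8)
E
```

```text
(array([ 0.4281, -0.1277]), array([ 1.1,  1.1,  1.3, -1.3, -1.1]))
(array([ 0.4277, -0.1291]), array([ 1.5,  0.9, -0.1, -0.3,  0.4]))
0.002 (0.4278, -0.13) 415.65089341909106 488.5513534387119
0.002 (0.4278, -0.128) 412.8240760063977 482.838805296592
0.066 (0.4278, -0.13) 403.77571354206157 347.02098720388904
0.066 (0.4278, -0.128) 400.8350715484398 341.1936674425017
```

```bash
python3 -m creep '[[1,-0.0003,-0.0009,0.012,0],[1,-0.0003,-0.0009,0.022,0],[1,-0.0003,-0.0009,0.032,0],[1,-0.0003,-0.0009,0.04,0],[1,-0.0003,-0.0009,0.046,0]]' 25; python3 -m creep '[[1,0,0,0.006,0],[1,0,0,0.012,0],[1,0,0,0.018,0],[1,0,0,0.018,0]]';python3 go.py
```

```text
t: 11.7
ee_pos: [0.4287, -0.1278, 0.2405]
eef_rot: [-2.615, -1.739, 0.001]
contact_force: [-1.3, -0.5, -0.1]
finger_gap: 0.22
t: 12.1
ee_pos: [0.4287, -0.1278, 0.2264]
eef_rot: [-2.615, -1.739, 0.001]
contact_force: [-0.2, -0.3, 0.3]
finger_gap: 0.214
t 12.1 grasp [ 0.4285 -0.1277  0.0714] F [-0.2 -0.3  0.3] gap 0.214 xaxis [0.386 0.922 0.   ] z [-1.2e-03  5.0e-04 -1.0e+00] q [-0.43  0.14 -0.62  0.82 -0.   -0.04]
```

Free so far, with the rim at about 13 mm. I continue down to the floor.

```bash
python3 -m creep '[[1,0,0,0.006,0],[1,0,0,0.01,0],[1,0,0,0.0125,0],[1,0,0,0.0125,0]]' 25;python3 -m creep '[[1,0,0,0.0013,0],[1,0,0,0.0025,0],[1,0,0,0.0025,0]]';python3 go.py;python3 look.py side 235 210 100 75 8 s7
```

```text
t: 12.5
ee_pos: [0.4288, -0.1278, 0.2168]
eef_rot: [-2.615, -1.74, 0.001]
contact_force: [0.4, 0.5, -0.7]
finger_gap: 0.218
t: 12.8
ee_pos: [0.4293, -0.128, 0.2158]
eef_rot: [2.615, 1.74, 0.0]
contact_force: [-1.7, -0.4, 4.5]
finger_gap: 0.22
t 12.8 grasp [ 0.4293 -0.1281  0.0608] F [-1.7 -0.4  4.5] gap 0.22 xaxis [ 0.386  0.922 -0.   ] z [ 4.e-04 -2.e-04 -1.e+00] q [-0.43  0.16 -0.63  0.79  0.   -0.04]
```

View pics/s7.png

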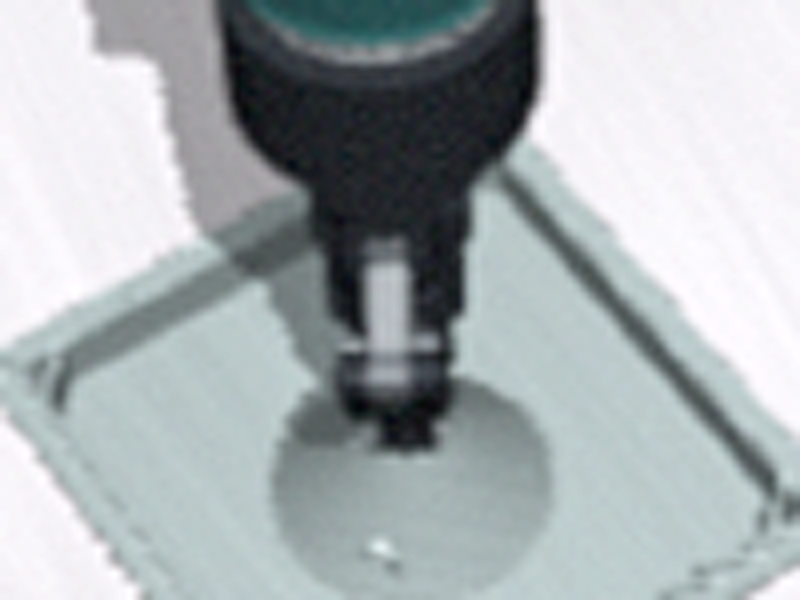

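The 74 touches the floor at the expected height (0.0608 against 0.0585 + 0.002) and sits concentric in the view. I release it and go to the 96.

```bash
python3 -m creep '[[0.8,0,0,-0.001,0],[0.6,0,0,-0.001,0],[0.5,0,0,-0.001,0],[0.5,0,0,-0.001,0]]' 25; python3 -m creep '[[0.5,0,0,-0.04,0],[0.5,0,0,-0.1,0],[0.5,0,0,-0.14,0],[0.4,0,0,-0.14,0],[0.4,0,0,-0.14,0]]'; python3 go.py '(.447,-.3755,.16)'
```

```text
t: 13.25
ee_pos: [0.429, -0.128, 0.2158]
eef_rot: [2.616, 1.74, 0.0]
contact_force: [0.6, -0.5, -0.3]
finger_gap: 0.498
t: 13.75
ee_pos: [0.4293, -0.1281, 0.3286]
eef_rot: [2.614, 1.739, 0.002]
contact_force: [-0.6, 0.3, -0.6]
finger_gap: 0.602
t 13.75 grasp [ 0.4296 -0.1282  0.1736] F [-0.6  0.3 -0.6] gap 0.602 xaxis [ 0.386  0.922 -0.   ] z [ 1.9e-03 -9.0e-04 -1.0e+00] q [-0.43  0.02 -0.5   1.05  0.   -0.04]
(.447,-.3755,.16) [-0.2767  0.1395  0.0173]
```

```bash
python3 -m creep '[[0.4,-0.2767,0.1395,0.01,0],[0.4,-0.2767,0.1395,0.01,0],[0.4,-0.2767,0.1395,0.01,0],[0.4,-0.2767,0.1395,0.01,0],[0.4,-0.2767,0.1395,0.01,0],[0.4,-0.2767,0.1395,0.01,0],[0.4,-0.2767,0.1395,0.01,0],[0.4,-0.2767,0.1395,0.01,0],[0.4,-0.2767,0.1395,0.01,0],[0.4,-0.2767,0.1395,0.01,0]]'; python3 look.py top 270 220 130 110 6 t8;python3 look.py side 235 210 100 75 8 s8; python3 go.py '(.447,-.3755,.069)'
```

```text
t: 14.75
ee_pos: [0.4464, -0.3738, 0.3197]
eef_rot: [-2.614, -1.742, 0.0]
contact_force: [-0.4, -0.2, 0.8]
finger_gap: 0.601
t 14.85 grasp [ 0.4465 -0.3743  0.1651] F [-0.1  0.5  0.3] gap 0.6 xaxis [ 0.385  0.923 -0.   ] z [ 1.e-04 -1.e-04 -1.e+00] q [-0.81  0.26 -0.23  1.08  0.   -0.41]
(.447,-.3755,.069) [-0.0012  0.0011  0.1201]
```

View pics/t8.png

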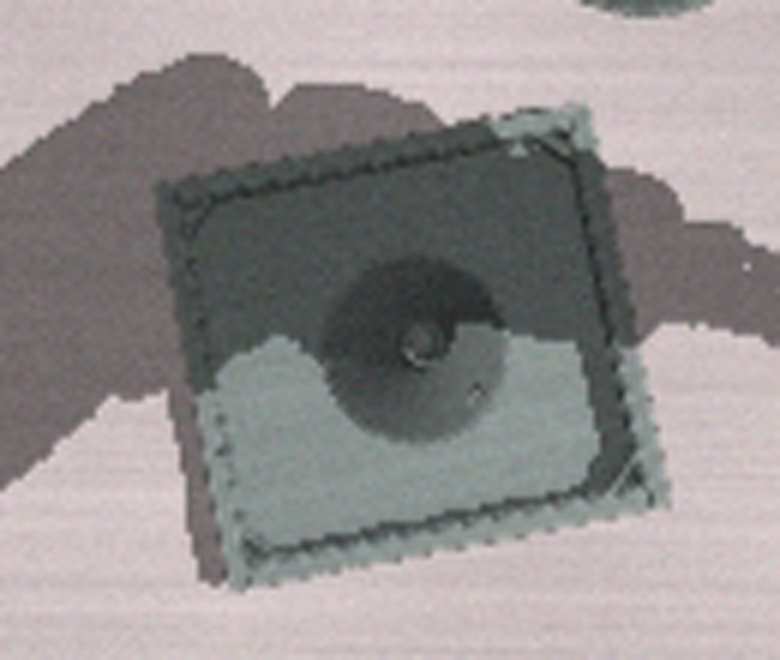

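View pics/s8.png

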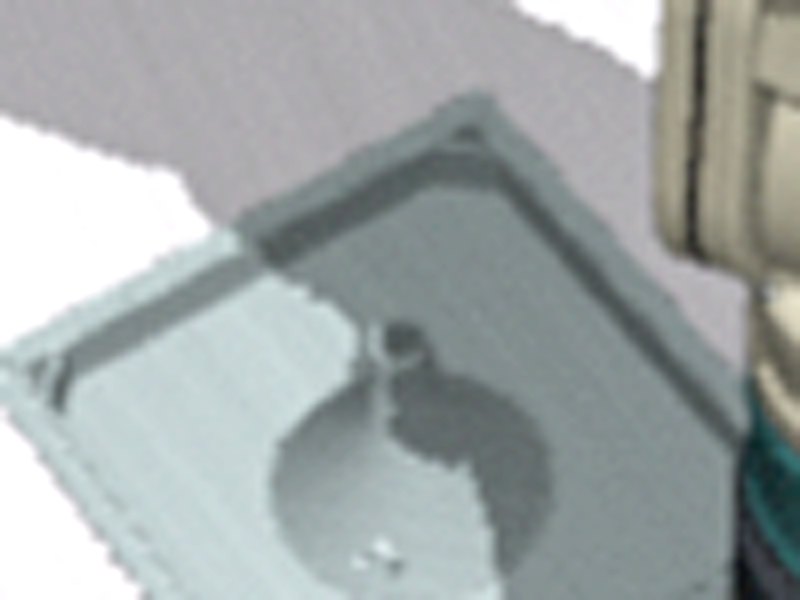

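View pics/full_s8.png

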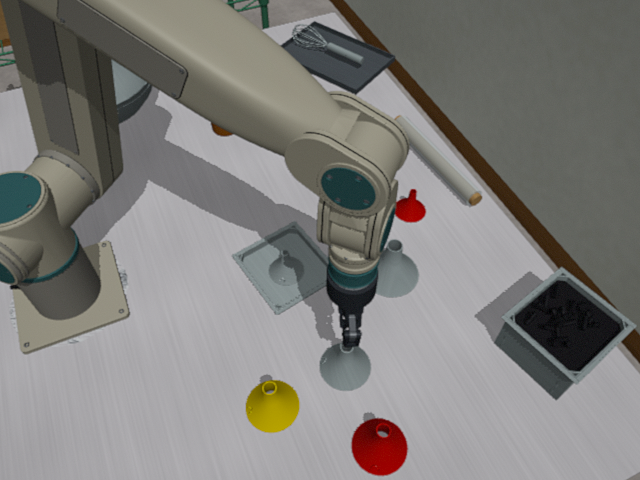

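The 74 now stands in the pan over the 54. Its tip is at side (285,252.7) and top (340,277), and the rim is round. I compute its position and descend on the 96.

```bash
python3 - <<'E'
from rim import *
print(rim('top',[(325,349),(505,349),(415,255),(415,443)],270,220,6,.002,.037),rim('side',[(270,485),(553,480),(330,585),(295,550)],235,210,8,.002,.037))
print(tri((285.2,252.7),(340.1,277)),onz('side',285.2,252.7,.068),onz('top',340.1,277,.068))
E
python3 -m creep '[[0.4,-0.001,0.001,0.05,0],[0.4,-0.001,0.001,0.09,0],[0.4,-0.001,0.001,0.11,0],[0.4,-0.001,0.001,0.12,0],[0.4,-0.001,0.001,0.12,0],[0.4,-0.001,0.001,0.12,0]]';python3 go.py '(.447,-.3755,.069)'
```

```text
(array([ 0.4272, -0.1297]), array([-0.6, -0.6,  0.8,  0.8])) (array([ 0.427 , -0.1271]), array([ 0.7,  0.4,  0.5, -0.6]))
(array([ 0.42665367, -0.12983098,  0.06856138]), np.float64(0.001424355779647874)) [ 0.42747952 -0.12958399  0.068     ] [ 0.42598559 -0.12968837  0.068     ]
t: 15.45
ee_pos: [0.4473, -0.3766, 0.225]
eef_rot: [2.614, 1.739, 0.001]
contact_force: [-0.5, 0.1, 0.7]
finger_gap: 0.599
t 15.45 grasp [ 0.4475 -0.3768  0.07  ] F [-0.5  0.1  0.7] gap 0.599 xaxis [ 0.386  0.922 -0.001] z [ 0.0013 -0.0013 -1.    ] q [-0.81  0.36 -0.33  0.89  0.   -0.41]
(.447,-.3755,.069) [ 0.0012 -0.0012  0.0012]
```

```bash
python3 -m creep '[[1,0,0,0,0],[1,0,0,0,0],[1,0,0,0,0],[1,0,0,0,0],[1,0,0,0,0],[1,0,0,0,0],[1,0,0,0,0]]' 30;python3 go.py; python3 -m creep '[[1,0,0,-0.04,0],[1,0,0,-0.1,0],[1,0,0,-0.14,0],[1,0,0,-0.14,0],[1,0,0,-0.14,0],[1,0,0,-0.14,0]]' 30;  python3 go.py '(.429,-.128,.18)'
```

```text
t: 16.15
ee_pos: [0.4474, -0.3769, 0.2254]
eef_rot: [2.613, 1.739, 0.001]
contact_force: [-0.6, 0.7, 6.3]
finger_gap: 0.316
t 16.15 grasp [ 0.4478 -0.3772  0.0704] F [-0.6  0.7  6.3] gap 0.316 xaxis [ 0.386  0.922 -0.001] z [ 0.0021 -0.0019 -1.    ] q [-0.81  0.36 -0.33  0.89  0.   -0.41]
t: 16.75
ee_pos: [0.4461, -0.3756, 0.3341]
eef_rot: [-2.613, -1.738, 0.001]
contact_force: [0.6, 0.3, -1.0]
finger_gap: 0.315
t 16.75 grasp [ 0.4457 -0.3752  0.1791] F [ 0.6  0.3 -1. ] gap 0.315 xaxis [0.387 0.922 0.001] z [-0.0025  0.0024 -1.    ] q [-0.81  0.25 -0.21  1.11 -0.   -0.41]
(.429,-.128,.18) [ 0.277  -0.1388 -0.0003]
```

```bash
python3 -m creep '[[1,0.277,-0.139,0,0],[1,0.277,-0.139,0,0],[1,0.277,-0.139,0,0],[1,0.277,-0.139,0,0],[1,0.277,-0.139,0,0],[1,0.277,-0.139,0,0],[1,0.277,-0.139,0,0],[1,0.277,-0.139,0,0],[1,0.277,-0.139,0,0],[1,0.277,-0.139,0,0]]' 30;python3 -m creep '[[1,0,0,0.02,0],[1,0,0,0.03,0],[1,0,0,0.03,0]]';python3 look.py side 235 200 100 75 8 s9; python3 go.py '(.429,-.128,.075)'
```

```text
t: 17.75
ee_pos: [0.4301, -0.13, 0.3357]
eef_rot: [-2.617, -1.737, 0.0]
contact_force: [0.3, -0.4, 0.3]
finger_gap: 0.313
t: 18.05
ee_pos: [0.4291, -0.1291, 0.3105]
eef_rot: [-2.614, -1.737, 0.003]
contact_force: [-1.3, -0.1, -1.0]
finger_gap: 0.31
t 18.1 grasp [ 0.4292 -0.129   0.1562] F [-0.2  0.1 -1.7] gap 0.311 xaxis [0.387 0.922 0.   ] z [-1.9e-03  9.0e-04 -1.0e+00] q [-0.44  0.04 -0.52  1.02 -0.   -0.04]
(.429,-.128,.075) [ 0.0011 -0.0005  0.1015]
```

View pics/s9.png

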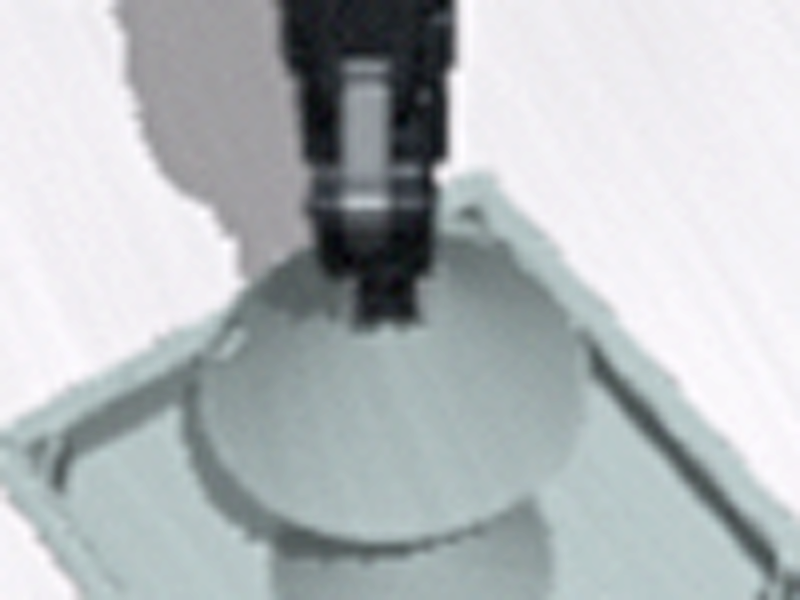

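```bash
python3 - <<'E'
from rim import *
print(rim('side',[(198,400),(588,385),(385,545),(228,465),(560,465),(300,525),(480,528)],235,200,8,.086,.048))
E
```

```text
(array([ 0.4258, -0.1298]), array([ 1.3,  0.1,  0.2, -0.8,  0.1, -0.5,  0.6]))
```

```bash
python3 -m creep '[[1,0.0013,0.0005,0.012,0],[1,0.0013,0.0005,0.026,0],[1,0.0013,0.0005,0.04,0],[1,0.0013,0.0005,0.054,0],[1,0.0013,0.0005,0.066,0],[1,0.0013,0.0005,0.066,0]]' 30; python3 go.py; python3 -m creep '[[1,0,0,0.008,0],[1,0,0,0.016,0],[1,0,0,0.024,0],[1,0,0,0.03,0],[1,0,0,0.03,0]]';python3 go.py
```

```text
t: 18.7
ee_pos: [0.4297, -0.1277, 0.2572]
eef_rot: [-2.613, -1.738, 0.003]
contact_force: [-1.0, 0.2, -1.4]
finger_gap: 0.311
t 18.7 grasp [ 0.4292 -0.1274  0.1022] F [-1.   0.2 -1.4] gap 0.311 xaxis [0.386 0.922 0.   ] z [-0.0034  0.0016 -1.    ] q [-0.43  0.1  -0.58  0.89  0.   -0.04]
t: 19.2
ee_pos: [0.4303, -0.1279, 0.2343]
eef_rot: [-2.615, -1.739, 0.001]
contact_force: [-0.0, -0.1, -1.1]
finger_gap: 0.312
t 19.2 grasp [ 0.43   -0.1278  0.0793] F [-0.  -0.1 -1.1] gap 0.312 xaxis [0.386 0.922 0.   ] z [-1.4e-03  7.0e-04 -1.0e+00] q [-0.43  0.13 -0.61  0.84  0.   -0.04]
```

```bash
python3 -m creep '[[1,0,0,0.004,0],[1,0,0,0.0075,0],[1,0,0,0.0085,0],[1,0,0,0.0085,0]]' 30;python3 go.py; python3 -m creep '[[1,0,0,0.0013,0],[1,0,0,0.0025,0],[1,0,0,0.0025,0]]';python3 go.py
```

```text
t: 19.6
ee_pos: [0.4306, -0.1281, 0.2282]
eef_rot: [-2.616, -1.74, 0.0]
contact_force: [-0.2, 0.2, -0.8]
finger_gap: 0.311
t 19.6 grasp [ 0.4306 -0.1281  0.0732] F [-0.2  0.2 -0.8] gap 0.311 xaxis [0.386 0.922 0.   ] z [-2.e-04  1.e-04 -1.e+00] q [-0.43  0.14 -0.61  0.82 -0.   -0.04]
t: 19.9
ee_pos: [0.431, -0.1282, 0.2273]
eef_rot: [2.615, 1.74, 0.001]
contact_force: [-2.1, 0.9, 7.3]
finger_gap: 0.305
t 19.9 grasp [ 0.4311 -0.1282  0.0723] F [-2.1  0.9  7.3] gap 0.305 xaxis [0.386 0.922 0.   ] z [ 6.e-04 -1.e-04 -1.e+00] q [-0.43  0.14 -0.61  0.82  0.   -0.04]
```

The 96 is on the floor (0.0723 against the expected 0.0724, 7 N). I release it and go over the 120.

```bash
python3 -m creep '[[0.8,0,0,-0.001,0],[0.6,0,0,-0.001,0],[0.4,0,0,-0.001,0],[0.4,0,0,-0.001,0]]' 30; python3 -m creep '[[0.4,0,0,-0.04,0],[0.4,0,0,-0.1,0],[0.4,0,0,-0.14,0],[0.3,0,0,-0.14,0],[0.3,0,0,-0.14,0]]'; python3 go.py '(.6247,-.224,.18)'
```

```text
t: 20.3
ee_pos: [0.4307, -0.1281, 0.227]
eef_rot: [2.616, 1.74, 0.0]
contact_force: [-0.4, 1.0, -0.5]
finger_gap: 0.599
t: 20.8
ee_pos: [0.431, -0.1283, 0.3397]
eef_rot: [2.614, 1.739, 0.002]
contact_force: [-0.4, 0.4, -0.2]
finger_gap: 0.703
t 20.8 grasp [ 0.4313 -0.1284  0.1847] F [-0.4  0.4 -0.2] gap 0.703 xaxis [ 0.386  0.922 -0.   ] z [ 1.9e-03 -9.0e-04 -1.0e+00] q [-0.43  0.01 -0.48  1.08 -0.   -0.04]
(.6247,-.224,.18) [-0.0168  0.2692  0.0065]
```

```bash
python3 -m creep '[[0.3,-0.0168,0.2692,0,0],[0.3,-0.0168,0.2692,0,0],[0.3,-0.0168,0.2692,0,0],[0.3,-0.0168,0.2692,0,0],[0.3,-0.0168,0.2692,0,0],[0.3,-0.0168,0.2692,0,0],[0.3,-0.0168,0.2692,0,0],[0.3,-0.0168,0.2692,0,0],[0.3,-0.0168,0.2692,0,0]]'; python3 look.py top 270 220 130 110 6 t10;python3 look.py side 235 210 100 75 8 s10; python3 go.py '(.6247,-.224,.083)'
```

```text
t: 21.7
ee_pos: [0.6229, -0.2231, 0.3388]
eef_rot: [-2.614, -1.74, 0.001]
contact_force: [-0.0, -0.3, -0.1]
finger_gap: 0.698
t 21.8 grasp [ 0.6233 -0.2233  0.1844] F [-0.7  0.   0.2] gap 0.703 xaxis [0.386 0.922 0.   ] z [-2.e-04  1.e-04 -1.e+00] q [-0.44  0.38 -0.03  1.17 -0.   -0.04]
(.6247,-.224,.083) [-0.0002  0.002   0.1267]
```

View pics/full_t10.png

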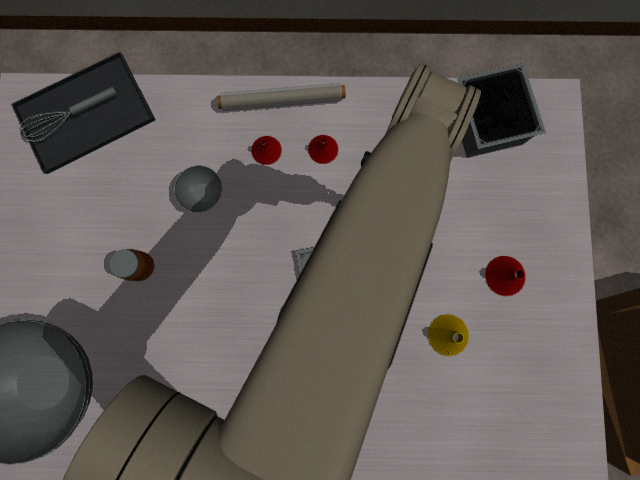

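View pics/s10.png

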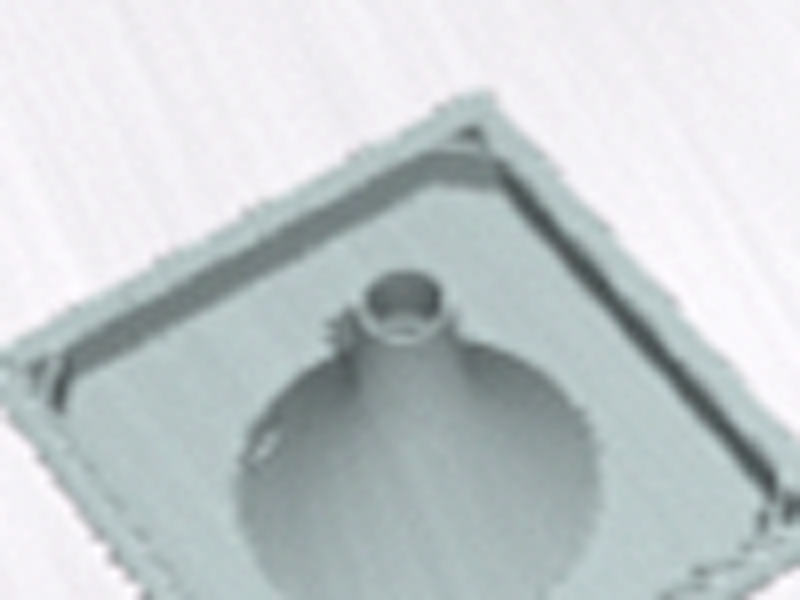

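View pics/t10.png

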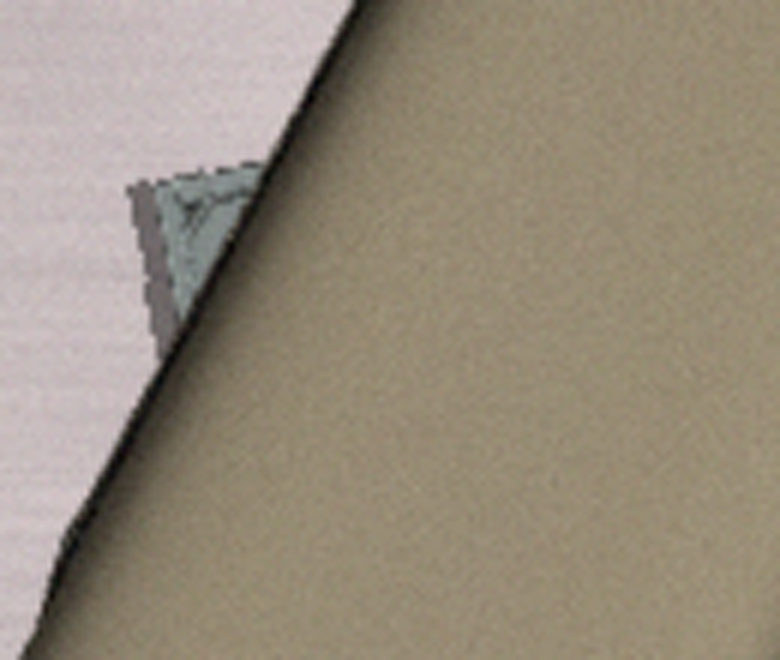

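The side crop shows the 96 upright in the pan, with its tip at (285.5,248.2) and its rim flat. The arm hides the pan from the top camera. I descend on the 120.

```bash
python3 - <<'E'
from rim import *
print(onz('side',285,247.7,.084),rim('side',[(238,490),(602,485),(265,565),(575,560)],235,210,8,.002,.048))
E
python3 -m creep '[[0.3,0,0.002,0.05,0],[0.3,0,0.002,0.09,0],[0.3,0,0.002,0.115,0],[0.3,0,0.002,0.126,0],[0.3,0,0.002,0.126,0],[0.3,0,0.002,0.126,0]]';python3 go.py '(.6247,-.224,.083)'
```

```text
[ 0.42813    -0.12901458  0.084     ] (array([ 0.4295, -0.1271]), array([ 0.4,  0.1, -0.2,  0.2]))
t: 22.4
ee_pos: [0.626, -0.2245, 0.2396]
eef_rot: [2.614, 1.739, 0.002]
contact_force: [0.7, -0.1, -0.4]
finger_gap: 0.698
t 22.4 grasp [ 0.6263 -0.2247  0.0846] F [ 0.7 -0.1 -0.4] gap 0.698 xaxis [ 0.386  0.922 -0.   ] z [ 1.8e-03 -9.0e-04 -1.0e+00] q [-0.44  0.47 -0.12  0.98 -0.   -0.04]
(.6247,-.224,.083) [ 0.     -0.0022  0.002 ]
```

```bash
python3 -m creep '[[1,0,-0.001,0.001,0],[1,0,-0.001,0.001,0],[1,0,-0.001,0.001,0],[1,0,-0.001,0.001,0],[1,0,-0.001,0.001,0],[1,0,-0.001,0.001,0],[1,0,-0.001,0.001,0]]' 35;python3 go.py; python3 -m creep '[[1,0,0,-0.04,0],[1,0,0,-0.1,0],[1,0,0,-0.15,0],[1,0,0,-0.16,0],[1,0,0,-0.16,0],[1,0,0,-0.16,0]]' 35;  python3 go.py '(.43,-.128,.205)'
```

```text
t: 23.1
ee_pos: [0.6257, -0.2243, 0.2394]
eef_rot: [2.614, 1.739, 0.003]
contact_force: [0.7, 1.3, 6.7]
finger_gap: 0.417
t 23.1 grasp [ 0.6261 -0.2245  0.0844] F [0.7 1.3 6.7] gap 0.417 xaxis [0.386 0.922 0.   ] z [ 0.003  -0.0012 -1.    ] q [-0.44  0.46 -0.13  0.98  0.   -0.04]
t: 23.7
ee_pos: [0.6242, -0.2238, 0.3637]
eef_rot: [-2.614, -1.739, 0.003]
contact_force: [-0.2, 0.3, -1.3]
finger_gap: 0.415
t 23.7 grasp [ 0.6237 -0.2236  0.2087] F [-0.2  0.3 -1.3] gap 0.415 xaxis [ 0.387  0.922 -0.   ] z [-0.0028  0.0011 -1.    ] q [-0.44  0.37  0.01  1.22 -0.   -0.04]
(.43,-.128,.205) [ 0.0167 -0.2695  0.0054]
```

Rim at 0.124, clear of the nest tip at 0.084. I move over and lower to a rim height of about 0.094.

```bash
python3 -m creep '[[1,0.0167,-0.2695,0,0],[1,0.0167,-0.2695,0,0],[1,0.0167,-0.2695,0,0],[1,0.0167,-0.2695,0,0],[1,0.0167,-0.2695,0,0],[1,0.0167,-0.2695,0,0],[1,0.0167,-0.2695,0,0],[1,0.0167,-0.2695,0,0],[1,0.0167,-0.2695,0,0],[1,0.0167,-0.2695,0,0]]';python3 -m creep '[[1,0,0,0.02,0],[1,0,0,0.03,0],[1,0,0,0.03,0],[1,0,0,0.03,0]]';python3 look.py side 235 200 100 75 8 s11; python3 go.py '(.43,-.128,.0864)'
```

```text
t: 24.7
ee_pos: [0.4321, -0.129, 0.3654]
eef_rot: [2.616, 1.74, 0.0]
contact_force: [0.2, 1.1, -1.0]
finger_gap: 0.42
t: 25.1
ee_pos: [0.4312, -0.1285, 0.3414]
eef_rot: [-2.615, -1.74, 0.001]
contact_force: [0.2, 0.0, -1.5]
finger_gap: 0.417
t 25.15 grasp [ 0.4315 -0.1285  0.1868] F [-0.1 -0.1 -1. ] gap 0.417 xaxis [0.386 0.922 0.   ] z [ 3.e-04 -1.e-04 -1.e+00] q [-0.43  0.01 -0.48  1.08  0.   -0.04]
(.43,-.128,.0864) [-1.000e-04 -2.000e-03  1.255e-01]
```

View pics/s11.png

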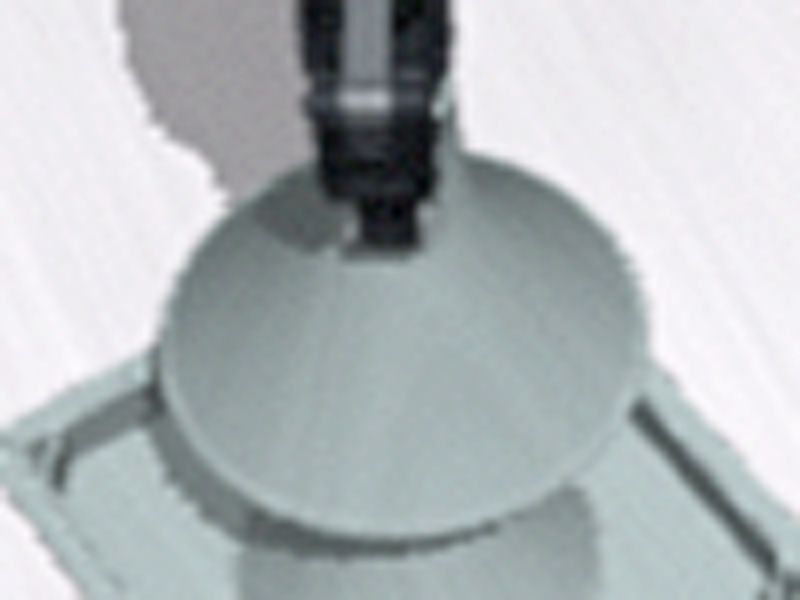

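```bash
python3 - <<'E'
from rim import *
print(rim('side',[(160,345),(648,330),(400,537),(190,430),(625,420),(280,510),(520,517)],235,200,8,.1024,.060))
E
```

```text
(array([ 0.4303, -0.1288]), array([ 1.1, -0.4, -0.1, -0.9, -0.3, -0.7,  1.4]))
```

```bash
python3 -m creep '[[1,0,-0.0013,0.015,0],[1,0,-0.0013,0.03,0],[1,0,-0.0013,0.045,0],[1,0,-0.0013,0.06,0],[1,0,-0.0013,0.075,0],[1,0,-0.0013,0.085,0],[1,0,-0.0013,0.085,0]]'; python3 go.py; python3 -m creep '[[1,0,0,0.008,0],[1,0,0,0.016,0],[1,0,0,0.024,0],[1,0,0,0.03,0],[1,0,0,0.03,0]]';python3 go.py '(.43,-.128,.0864)'
```

```text
t: 25.85
ee_pos: [0.4294, -0.1277, 0.2719]
eef_rot: [-2.613, -1.738, 0.003]
contact_force: [0.2, -0.2, -1.2]
finger_gap: 0.417
t 25.85 grasp [ 0.429  -0.1275  0.1169] F [ 0.2 -0.2 -1.2] gap 0.417 xaxis [0.387 0.922 0.   ] z [-0.003   0.0014 -1.    ] q [-0.43  0.08 -0.57  0.93 -0.   -0.04]
t: 26.35
ee_pos: [0.4298, -0.1278, 0.2487]
eef_rot: [-2.615, -1.739, 0.001]
contact_force: [-1.2, 0.1, -0.8]
finger_gap: 0.421
t 26.35 grasp [ 0.4295 -0.1277  0.0937] F [-1.2  0.1 -0.8] gap 0.421 xaxis [0.387 0.922 0.   ] z [-1.5e-03  7.0e-04 -1.0e+00] q [-0.43  0.11 -0.59  0.87  0.   -0.04]
(.43,-.128,.0864) [-0.0001  0.0007  0.0091]
```

```bash
python3 -m creep '[[1,0,0,0.004,0],[1,0,0,0.0075,0],[1,0,0,0.0085,0],[1,0,0,0.0085,0]]';python3 go.py; python3 -m creep '[[1,0,0,0.0013,0],[1,0,0,0.0025,0],[1,0,0,0.0025,0]]';python3 go.py
```

```text
t: 26.75
ee_pos: [0.4301, -0.128, 0.2426]
eef_rot: [-2.616, -1.74, 0.0]
contact_force: [-0.6, 0.3, -0.6]
finger_gap: 0.415
t 26.75 grasp [ 0.4301 -0.128   0.0876] F [-0.6  0.3 -0.6] gap 0.415 xaxis [ 0.386  0.922 -0.   ] z [-2.e-04  1.e-04 -1.e+00] q [-0.43  0.12 -0.6   0.85 -0.   -0.04]
t: 27.05
ee_pos: [0.4305, -0.1281, 0.2415]
eef_rot: [2.615, 1.74, 0.001]
contact_force: [-1.0, 0.8, 3.8]
finger_gap: 0.416
t 27.05 grasp [ 0.4306 -0.1281  0.0865] F [-1.   0.8  3.8] gap 0.416 xaxis [0.386 0.922 0.   ] z [ 7.e-04 -2.e-04 -1.e+00] q [-0.43  0.12 -0.6   0.85  0.   -0.04]
```

Floor reached at 0.0865 (expected 0.0864). I release, lift and move clear toward +y to look.

```bash
python3 -m creep '[[0.8,0,0,-0.001,0],[0.6,0,0,-0.001,0],[0.35,0,0,-0.001,0],[0.25,0,0,-0.001,0],[0.25,0,0,-0.001,0]]'; python3 -m creep '[[0.25,0,0,-0.04,0],[0.25,0,0,-0.1,0],[0.25,0,0,-0.16,0],[0.25,0.15,0,-0.2,0],[0.25,0.25,0,-0.2,0],[0.25,0.35,0,-0.2,0],[0.25,0.4,-0.1,-0.2,0],[0.25,0.4,-0.1,-0.2,0],[0.25,0.4,-0.1,-0.2,0],[0.25,0.4,-0.1,-0.2,0]]'; python3 look.py top 270 220 130 110 6 t12;python3 look.py side 225 200 120 120 5 s12; python3 go.py
```

```text
t: 27.55
ee_pos: [0.4302, -0.128, 0.2414]
eef_rot: [-2.616, -1.74, 0.0]
contact_force: [-0.0, 0.1, -0.3]
finger_gap: 0.749
t: 28.55
ee_pos: [0.4796, 0.2005, 0.4016]
eef_rot: [-2.614, -1.742, -0.001]
contact_force: [1.4, -0.5, 0.4]
finger_gap: 0.748
t 28.65 grasp [0.4798 0.2022 0.2467] F [ 0.2 -1.3  0.2] gap 0.746 xaxis [0.381 0.925 0.002] z [ 8.0e-04  1.7e-03 -1.0e+00] q [ 0.27  0.09 -0.26  1.22  0.    0.66]
```

View pics/full_t12.png

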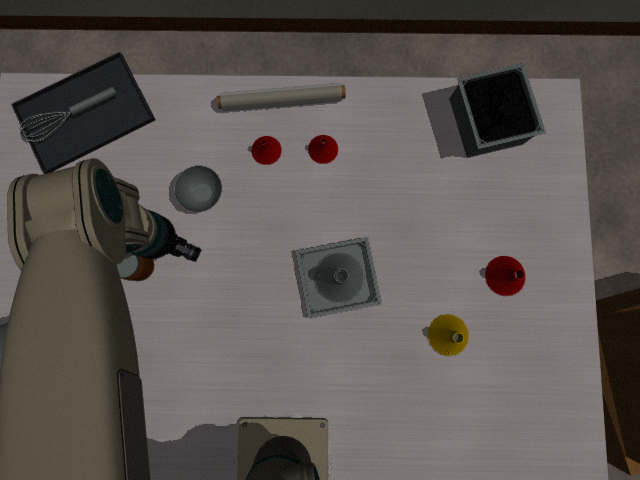

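View pics/s12.png

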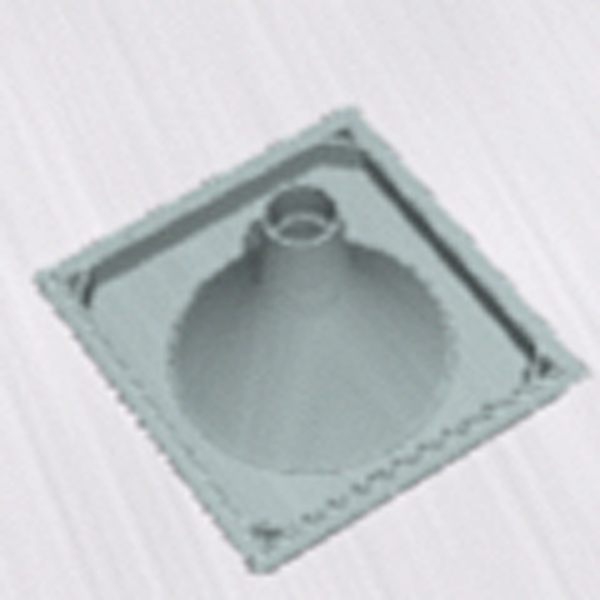

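View pics/t12.png

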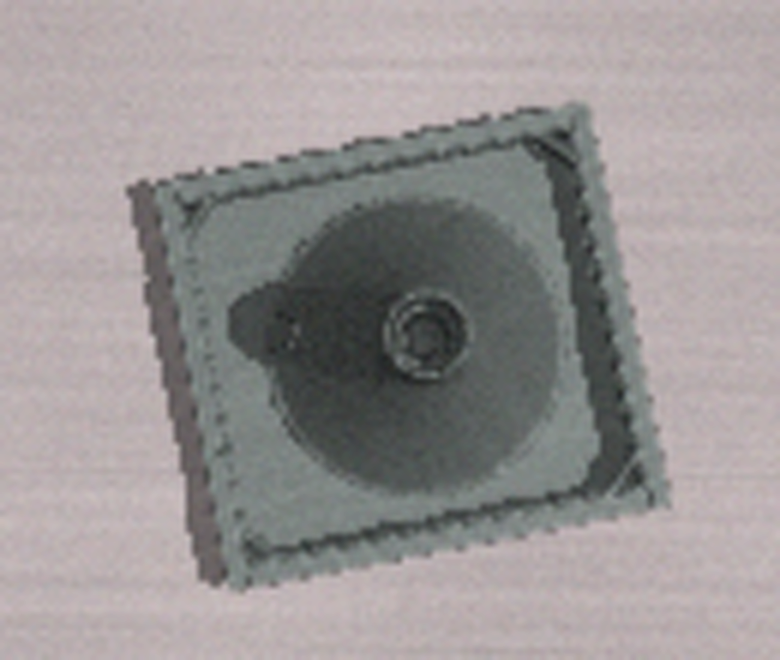

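The pan shows all four nested. The concentric spouts are at top (341,276) and side (285,243), and the rim is flat with floor visible all round. The bowl, jar and look-alikes have not moved. One height check, then hand in.

```bash
python3 - <<'E'
from rim import *
print(tri((285,243),(340.6,275.4)), rim('top',[(270,345),(560,345),(415,198),(412,493)],270,220,6,.002,.06))
print(env.finish_job())
E
```

```text
(array([ 0.42849439, -0.12927533,  0.0997076 ]), np.float64(0.0007036495686967071)) (array([ 0.4288, -0.1297]), array([-1.4, -1.4, -0.6, -0.6]))
the job is handed in; nothing more can be done
None
```

All four funnels are nested in the pan, smallest to largest, and the job is handed in at about 28.7 s of the 123 s allowed. I gripped each funnel by the spout. I lowered it until the wrist force showed it standing on the pan floor, then released it.

- **Seating:** The 74, 96 and 120 each touched the floor within about 0.3 mm of the expected height. For the 120, the tip measured 99.7 mm high against 101 mm expected.
- **Nest:** In the last views the spouts are concentric and the 120's rim lies flat on the pan floor.
- **Centring:** The nest is centred at about (0.4285, -0.1295). The pan's centre measured (0.4286, -0.1263), so the nest is about 3 mm off the middle.
- **Disagreement:** The two cameras and the arm's own pose reading differed by 1 to 3 mm. I set the nesting positions between them, and no funnel caught on the one below as it went down.
- **Bystanders:** The bowl, jar and red and yellow look-alikes were not touched and look unmoved. The largest contact force read was about 17 N, when setting down the 54.

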